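Put two repaired boards away under the dust cover

TASK

Lift the grey dust cover off its storage base and stand it upright on the blue mat, then stack the two board carriers from the bed squarely on the carrier that was under the cover, first the flat one with the blue board, then the one with the black heat sink on top. Finally put the cover back over the pile, fully home on the base. Set every piece down gently, without dropping it, and leave the other things on the bench where they are.

Things in the scene. Friction and masses are not known exactly. Their poses are not given: they have to be found in the camera images.
- cover: Grey opaque plastic dust cover, a box open below, 150 (its x) x 90 (its y) x 92 mm high, walls and top 4 mm thick (inside 142 x 82 x 88 mm), loose, about 0.3 kg, the same turned by half a turn. Black bridge handle on top. Origin: centre of its open underside; z up. At the start it stands over the plinth of the base.
- cover_grip (a point): Centre of the cover's handle bar, 121 mm above the cover's underside. The bar is 94 mm long along the cover's x, 14 mm wide along its y and 14 mm high; 22 mm of open space lie under it between its end posts, which stand at x = +-41 mm.
- base: Fixed storage base: black plate 170 (its x) x 110 (its y) x 8 mm with a grey plinth in two steps on it: lower step 134 x 74 x 5 mm, upper step 126 x 66 x 5 mm. Plinth top 18 mm above the bench. Origin: centre of the underside, at bench height. The cover, home, stands on the black plate round the plinth with 4 mm play on each side: its origin is then 8 mm above the base's.
- carrier_low: Board carrier with a green board, at the start under the cover, lying loose on the plinth: aluminium-rimmed shallow frame 120 x 60 x 18 mm (walls and floor 4 mm, open on top). Origin: centre of its underside; long side along its x; z up.
- carrier_flat: Flat board carrier with a blue board; at the start it lies across the two bars of the bed: aluminium-rimmed shallow frame 120 x 60 x 18 mm (walls and floor 4 mm, open on top), nothing stands above the rim; about 0.26 kg. Origin: centre of its underside; long side along its x; z up. Another carrier rests on its rim, 18 mm above the origin. Either way round is fine.
- carrier_sink: Board carrier with a green board and a black finned heat sink; it starts on the bed beside the flat one (which is nearer the robot varies): aluminium-rimmed shallow frame 120 x 60 x 18 mm (walls and floor 4 mm, open on top); the heat sink is 46 (x) x 34 (y) mm in the middle, rising 14 mm above the rim; about 0.34 kg. Origin: centre of its underside; long side along its x; z up.
- bed: Fixed board bed: black plate 130 (its x) x 210 (its y) x 8 mm carrying two aluminium bars along its y at x = +-42 mm, 12 mm wide, tops 30 mm above the bench. The two carriers lie across the bars, long sides about along the bed's x, at about y = -55 and +55 mm. Fingers can reach down between the bars, beside a carrier's middle. Origin: centre of the underside, at bench height.
- mat: Blue mat, fixed, 240 (its x) x 180 (its y) x 3 mm: the place for the cover while it is off. Origin: centre of the underside, at bench height. The mat and the bed lie left and right of the base; which is on which side varies.
- spool: Bystander: steel-coloured solder spool standing upright, 62 mm across, 48 mm high. Origin: centre of the underside.
- jar: Bystander: white flux jar with red cap, 52 mm across, 60 mm high. Origin: centre of the underside.
- screwdriver: Bystander: screwdriver lying on the bench beyond the base, 170 mm long along its x. Origin: its underside.

How it is judged:
On the way, in this order (a step that is already met when the one before it is completed fails the run):
1. the cover stands upright on the blue mat, let go (x of cover in the frame of mat between -0.08 and 0.08 m and y of cover in the frame of mat between -0.06 and 0.06 m and z of cover in the frame of mat between 0 and 0.008 m and angle between cover's own z axis and vertical below 0.08 rad and contact force between cover and the fingers below 0.1 N and linear speed of cover below 0.02 m/s), for 0.2 s.
2. the flat carrier with the blue board lies squarely on the carrier on the base, let go (x of carrier_low in the frame of base between -0.007 and 0.007 m and y of carrier_low in the frame of base between -0.007 and 0.007 m and z of carrier_low in the frame of base between 0.014 and 0.022 m and angle between the x axis of carrier_low and the x axis of base, either way round below 0.1 rad and x of carrier_flat in the frame of carrier_low between -0.007 and 0.007 m and y of carrier_flat in the frame of carrier_low between -0.007 and 0.007 m and z of carrier_flat in the frame of carrier_low between 0.014 and 0.022 m and angle between the x axis of carrier_flat and the x axis of carrier_low, either way round below 0.1 rad and angle between carrier_flat's own z axis and vertical below 0.06 rad and contact force between carrier_flat and the fingers below 0.1 N and linear speed of carrier_flat below 0.02 m/s), for 0.2 s.
3. the carrier with the heat sink lies squarely on the flat one, let go (x of carrier_low in the frame of base between -0.007 and 0.007 m and y of carrier_low in the frame of base between -0.007 and 0.007 m and z of carrier_low in the frame of base between 0.014 and 0.022 m and angle between the x axis of carrier_low and the x axis of base, either way round below 0.1 rad and x of carrier_flat in the frame of carrier_low between -0.007 and 0.007 m and y of carrier_flat in the frame of carrier_low between -0.007 and 0.007 m and z of carrier_flat in the frame of carrier_low between 0.014 and 0.022 m and angle between the x axis of carrier_flat and the x axis of carrier_low, either way round below 0.1 rad and angle between each of carrier_flat, carrier_sink's own z axis and vertical below 0.06 rad and x of carrier_sink in the frame of carrier_flat between -0.007 and 0.007 m and y of carrier_sink in the frame of carrier_flat between -0.007 and 0.007 m and z of carrier_sink in the frame of carrier_flat between 0.014 and 0.022 m and angle between the x axis of carrier_sink and the x axis of carrier_flat, either way round below 0.1 rad and contact force between carrier_sink and the fingers below 0.1 N and linear speed of carrier_sink below 0.02 m/s), for 0.2 s.
At the end, for the whole second after the job is handed in: On the plinth lie, square on one another (7 mm, 0.1 rad, level within 0.06 rad), the green-board, blue-board and heat-sink carriers; the cover is home over them: underside 4 to 11 mm above the base's, centred within 6 mm, turned under 0.12 rad, tilted under 0.05 rad; all still (x of cover in the frame of base between -0.006 and 0.006 m and y of cover in the frame of base between -0.006 and 0.006 m and z of cover in the frame of base between 0.004 and 0.011 m and angle between cover's own z axis and vertical below 0.05 rad and angle between the x axis of cover and the x axis of base, either way round below 0.12 rad and x of carrier_low in the frame of base between -0.007 and 0.007 m and y of carrier_low in the frame of base between -0.007 and 0.007 m and z of carrier_low in the frame of base between 0.014 and 0.022 m and angle between the x axis of carrier_low and the x axis of base, either way round below 0.1 rad and x of carrier_flat in the frame of carrier_low between -0.007 and 0.007 m and y of carrier_flat in the frame of carrier_low between -0.007 and 0.007 m and z of carrier_flat in the frame of carrier_low between 0.014 and 0.022 m and angle between the x axis of carrier_flat and the x axis of carrier_low, either way round below 0.1 rad and angle between each of carrier_flat, carrier_sink's own z axis and vertical below 0.06 rad and x of carrier_sink in the frame of carrier_flat between -0.007 and 0.007 m and y of carrier_sink in the frame of carrier_flat between -0.007 and 0.007 m and z of carrier_sink in the frame of carrier_flat between 0.014 and 0.022 m and angle between the x axis of carrier_sink and the x axis of carrier_flat, either way round below 0.1 rad and linear speed of each of cover, carrier_low, carrier_flat, carrier_sink below 0.02 m/s); the robot touches nothing.
It fails at once if a bystander (spool, jar, screwdriver) is moved more than 25 mm (distance of any of spool, jar, screwdriver from where it was at the start of the episode above 0.025 m).
It fails at once if the cover or a carrier is dropped (it falls faster than 0.5 m/s with no finger on it, about 13 mm of free fall) ((contact force between cover and the fingers below 0.1 N and linear speed of cover above 0.5 m/s) or (contact force between carrier_flat and the fingers below 0.1 N and linear speed of carrier_flat above 0.5 m/s) or (contact force between carrier_sink and the fingers below 0.1 N and linear speed of carrier_sink above 0.5 m/s)).
It also fails if it takes over 72 s, if anything falls off the work surface, if the arm or the gripper's body presses on something with over 40 N, if the wrist force passes 120 N, or if a joint passes its speed limit or range.

ROBOT

A 6-joint arm with a two-finger parallel gripper is mounted at the origin on the work surface. World frame = base frame: x ahead of the robot, y to its left, z up, the work surface at z = 0. Lengths are in m, angles in rad, forces in N, time in s.
With the tool pointing down it reaches from about 0.3 to 0.775 m from the base axis. Payload 14.6 kg.
Tool frame: the origin (TCP) lies on the centre line of the jaws, within the pads' length; the fingertips stand 19 mm ahead of it and the grasp point (between the pads) is the TCP; z points along the fingers, y is the direction in which the jaws open and shut (so a half turn about z gives the same grasp; the last joint's range is limited). The gripper opens to 94 mm and grips with 3 to 60 N. Pads are 16 mm wide; open, the fingers measure 119 mm over their backs; the gripper's body (75 mm by 177 mm) begins 78 mm behind the grasp point.
Start: joints at [-1.383, 0.3, 1.521, -0, 1.321, -0.067], TCP at [0.139, -0.532, 0.224] pointing down, gripper open.
Joint ranges: [-3.03, 3.03], [-0.79, 2.21], [0.23, 2.52], [-1.04, 4.18], [0, 3.07], [-2.55, 2.55]. Speed limits (rad/s): [2.22, 2.22, 2.57, 3.14, 3.14, 3.14].

INTERFACE

Orientations are given as [roll, pitch, yaw] about the fixed x, y, z axes, in that order (R = Rz(yaw) Ry(pitch) Rx(roll)).
In Python, from station import ctrl gives the robot as it stands. The module is installed in compiled form; this text tells all that it offers.
- The arm moves only by the shell command python3 -m creep 'ROWS' [FORCE]. ROWS is a JSON object of lists of equal length, an entry for each row: "translation": the shift along the world's x, y, z in mm, a list of three; "yaw": the turn about the world's z in rad; "gripper": the closure in counts, from 0 (fully open) to 255 (shut). A call has 1 to 5 rows; each row is the pose to reach, as a shift and turn from the pose measured when the call began; what a row does not reach only later rows make up. A row lasts 1/12 s, in which the tool goes at most 41.7 mm and 7.16 degrees, less where a joint would pass 70% of its speed; a pose out of reach is approached as far as the arm can. A call with a gripper value outside its range is refused whole. The fingers move at their own pace and stop on an object; FORCE is the grip in N (left out, the last holds). Time passes only in rows, so rows that repeat a pose let the fingers close. It gives the time, the measured TCP pose, the force and the opening at its end, in the units of the state.
- ctrl.get_obs(): the state, without advancing time (a new reading comes with each control period).
- ctrl.camera(name): name is "scene" or "top" or "wrist"; returns a dict with "pixels" (480x640x3 uint8, red, green, blue), "depth" (480x640 float32, m along the optical axis (not along the pixel's ray), 0 where there is no reading), "fx", "fy", "cx", "cy" (pixels), "R" (3x3) and "t" (3): a world point X has camera coordinates R X + t; the wrist camera has in their place "tool_from_camera" (4x4, takes a point from camera to tool coordinates, whose origin is the TCP and whose axes are the flange's). Camera axes: x right, y down, z forward; pixel columns grow to the right and rows downward; lengths in m; the calibration is good to about 2 mm. A picture is of the moment at which its call begins: read the wrist's pose just before it.
- ctrl.hand_in(): hands the job in, once; it reports no verdict.
The state is a dict: "time_s": time; "qpos": joint angles; "joint_vel": joint speeds; "tau": joint torques, N m; "ee_pos": TCP position; "eef_rot": TCP orientation; "force": force on the tool from outside, world axes, zero at the start; "moment": the same for the moment, N m; "grip_width": finger opening in m.
Only numpy, scipy, OpenCV 4.12 (cv2) and the standard library are available. Lean on these libraries where they do the work, as an engineer would, in place of code of your own. Each camera call takes 0.05 s, during which the arm holds its last target. There are 200 camera calls.

## Working session

There is one attempt and no reset: what is moved stays moved. The work goes in short steps, Python scripts to look and compute and a shell command to move; the robot and the scene stay as the last step left them, time stands still between calls to the robot, and variables do not carry over. Pictures are saved under pics/ and viewed, about 8 in all and at most 12, crops included, and the job is handed in when it is done.

```bash
mkdir -p pics
cat > h.py <<'E'
import numpy as np, cv2, json
from station import ctrl
def grab(n):
    o=ctrl.get_obs(); c=ctrl.camera(n); c['obs']=o
    if 'R' not in c or c.get('tool_from_camera') is not None:
        from scipy.spatial.transform import Rotation as Ro
        T=np.array(c['tool_from_camera']); Rt=Ro.from_euler('xyz',o['eef_rot']).as_matrix()
        c['Rcw']=Rt@T[:3,:3]; c['pc']=Rt@T[:3,3]+np.array(o['ee_pos'])
    else:
        R=np.array(c['R']); c['Rcw']=R.T; c['pc']=-R.T@np.array(c['t'])
    return c
def save(c,f): cv2.imwrite(f,c['pixels'][:,:,::-1])
def cloud(c):
    v,u=np.mgrid[0:480,0:640]; d=c['depth']
    P=np.stack([(u-c['cx'])/c['fx']*d,(v-c['cy'])/c['fy']*d,d],-1)
    P=P@c['Rcw'].T+c['pc']; P[d<=0]=np.nan
    return P
def rect(pts):
    (cx,cy),(w,h),a=cv2.minAreaRect((pts[:,:2]*1000).astype(np.float32))
    if w<h: w,h,a=h,w,a+90
    a=(a+90)%180-90
    return np.round([cx,cy,w,h],1),round(float(np.radians(a)),3)
E
python3 - <<'E'
from h import *
o=ctrl.get_obs(); print(o)
for n in('top','scene'):
    c=grab(n); save(c,f'pics/{n}0.png'); print(n,c['pc'],c['fx'])
E
```

```text
{'time_s': 0.0, 'qpos': array([-1.38259588e+00,  3.00488236e-01,  1.52159875e+00,  2.18508731e-06,
        1.32074309e+00, -6.66251612e-02]), 'joint_vel': array([ 8.66791824e-04, -5.21058744e-06, -2.43513813e-04, -3.18139476e-04,
       -1.49896074e-03,  3.26644733e-04]), 'tau': array([ 1.92975247e-03, -5.31812096e+01, -3.52735806e+01,  7.08930963e-02,
        2.44248100e-02, -5.76898401e-05]), 'ee_pos': array([ 0.13857788, -0.53198808,  0.22386946]), 'eef_rot': array([-3.14035812e+00, -8.44942853e-05,  2.54825016e-01]), 'force': array([-0.3979641 , -0.37961144, -0.10348247]), 'moment': array([ 0.03917805, -0.05395672,  0.0012838 ]), 'grip_width': 0.09383485876188223}
top [0.56700943 0.01336366 1.07338302] 549.6025584869795
scene [ 0.89254779 -0.53705426  0.702652  ] 470.9490057784295
```

View pics/top0.png

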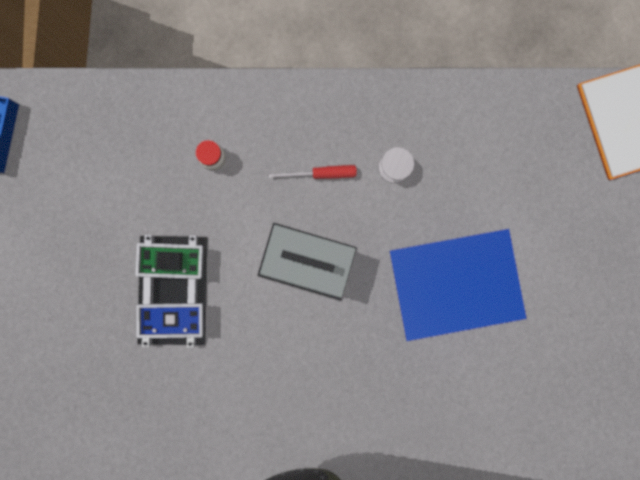

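View pics/scene0.png

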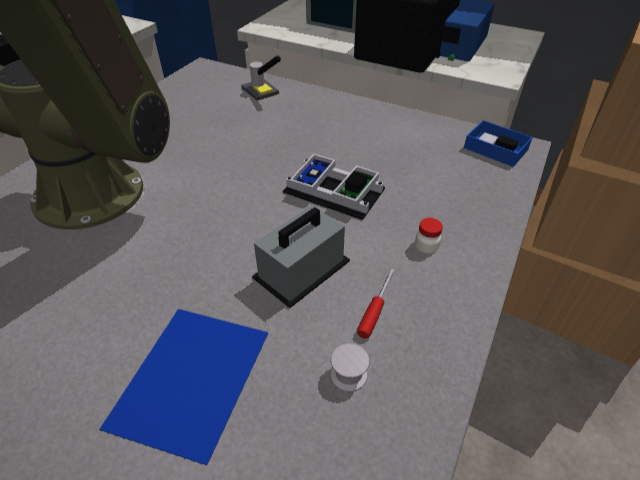

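Top view: bed with the carriers on the left (sink at 170,260; flat at 170,321), cover at (308,261) with its handle at (312,262), mat at (457,285), jar at (209,155), spool at (397,165), and the screwdriver at (313,172). The scene view agrees with this. Next I measure.

```bash
cat > m0.py <<'E'
from h import *
c=grab('top'); P=cloud(c); hsv=cv2.cvtColor(c['pixels'],cv2.COLOR_RGB2HSV)
X,Y,Z=P[...,0],P[...,1],P[...,2]
ok=np.isfinite(Z); 
def big(m):
    n,l,s,_=cv2.connectedComponentsWithStats(m.astype(np.uint8)); 
    i=1+np.argmax(s[1:,4]); return l==i
def ray(u,v,z):
    d=c['Rcw']@np.array([(u-c['cx'])/c['fx'],(v-c['cy'])/c['fy'],1]); return c['pc']+d*(z-c['pc'][2])/d[2]
def rp(m,z):
    v,u=np.nonzero(m); return np.array([ray(a,b,z) for a,b in zip(u,v)])
roi=np.zeros_like(ok); roi[200:360,100:550]=1
blue=(hsv[...,0]>105)&(hsv[...,0]<130)&(hsv[...,1]>150)&roi
mm=blue.copy(); mm[:,:350]=0; m=big(mm); print('mat',rect(rp(m,.003)),np.nanmedian(Z[m]))
r=np.zeros_like(ok); r[200:320,240:380]=1
m=big(r&(Z>.08)&(Z<.115)); print('covertop',rect(rp(m,.1)),np.nanmedian(Z[m]))
m=big(r&(Z>.118)); print('handle',rect(rp(m,.136)),np.nanmedian(Z[m]))
r[:]=0; r[225:355,120:220]=1
for n,a,b in(('sink',235,285),('flat',295,345)):
    q=np.zeros_like(ok); q[a:b,120:220]=1
    m=big(q&(Z>.038)); print(n,rect(rp(m,.048)),np.nanpercentile(Z[m],[10,50,90]))
    # bright rim
for n,u,v in(('jar',209,153),('spool',397,165),('sd',313,172)): print(n,ray(u,v,.05))
E
python3 m0.py
```

```text
mat (array([ 518.8, -277. ,  235.5,  175.3]), -1.397) 0.0021466151456133176
covertop (array([567.9,  15.2, 149.8,  89.9]), 1.28) 0.09932982548365665
handle (array([567.9,  15.3,  93.4,  13.9]), 1.28) 0.13512398962715083
sink (array([570.4, 272.7, 122. ,  59.9]), 1.526) [0.03917606 0.04705675 0.06164646]
flat (array([459.7, 271.4, 120. ,  60.7]), -1.567) [0.03858275 0.0419478  0.04888166]
jar [0.76962199 0.1979656  0.05      ]
spool [ 0.74529263 -0.15379473  0.05      ]
sd [0.73292331 0.00390702 0.05      ]
```

```bash
for i in 1 2 3 4; do python3 -m creep '{"translation":[[21,27,0],[43,55,0],[64,82,0],[86,110,0],[107,137,0]],"yaw":[0.05,0.1,0.15,0.2,0.256],"gripper":[0,0,0,0,0]}' 20; done; python3 -m creep '{"translation":[[0,0,0],[0,0,0]],"yaw":[0,0],"gripper":[0,0]}'
python3 - <<'E'
from h import *
c=grab('wrist'); save(c,'pics/w1.png'); P=cloud(c); Z=P[...,2]; print(c['obs']['ee_pos'],c['obs']['eef_rot'],np.nanpercentile(Z,[1,50,99]))
m=(Z>.118)&(Z<.15); print('handle',rect(P[m]),np.median(Z[m]))
m=(Z>.09)&(Z<.115); print('top',rect(P[m]),np.median(Z[m]))
E
```

```text
time_s: 0.57
ee_pos: [0.2462, -0.3935, 0.2238]
eef_rot: [-3.14, -0.0, 0.513]
force: [1.3, -0.9, -0.2]
grip_width: 0.0941
time_s: 0.98
ee_pos: [0.354, -0.2549, 0.2239]
eef_rot: [-3.141, -0.0, 0.771]
force: [0.3, 0.0, 0.1]
grip_width: 0.0941
time_s: 1.4
ee_pos: [0.4617, -0.1161, 0.2239]
eef_rot: [-3.141, -0.0, 1.03]
force: [-0.8, -0.9, -0.5]
grip_width: 0.0937
time_s: 1.82
ee_pos: [0.5695, 0.0226, 0.2236]
eef_rot: [-3.14, -0.0, 1.288]
force: [0.8, 0.5, 0.5]
grip_width: 0.0939
time_s: 1.98
ee_pos: [0.5697, 0.0239, 0.2227]
eef_rot: [-3.139, 0.0, 1.291]
force: [0.1, -0.6, 0.4]
grip_width: 0.0941
[0.56972771 0.02393185 0.22272677] [-3.13884486e+00  2.77606267e-04  1.29055558e+00] [-0.00119089  0.00135675  0.34059866]
handle (array([567.6,  15.7,  93.8,  13.8]), 1.282) 0.13627703490223242
top (array([567.3,  15.2, 150.6,  90.5]), 1.28) 0.10046647110360304
```

```bash
python3 -m creep '{"translation":[[-2,-8.4,0],[-2,-8.4,0],[-2,-8.4,-15],[-2,-8.4,-30],[-2,-8.4,-45]],"yaw":[-0.01,-0.01,-0.01,-0.01,-0.01],"gripper":[0,0,0,0,0]}'
python3 -m creep '{"translation":[[0,0,-12],[0,0,-24],[0,0,-36],[0,0,-46],[0,0,-46]],"yaw":[0,0,0,0,0],"gripper":[0,0,0,0,0]}'
python3 -m creep '{"translation":[[0,0,0],[0,0,0]],"yaw":[0,0],"gripper":[0,0]}'
```

```text
time_s: 2.45
ee_pos: [0.5669, 0.0131, 0.1779]
eef_rot: [-3.14, 0.0, 1.277]
force: [-0.2, 0.7, -1.5]
grip_width: 0.0942
time_s: 2.87
ee_pos: [0.5661, 0.0128, 0.1299]
eef_rot: [-3.137, 0.001, 1.276]
force: [-0.3, 0.4, -0.4]
grip_width: 0.0944
time_s: 3.03
ee_pos: [0.5661, 0.0127, 0.1301]
eef_rot: [-3.137, 0.001, 1.276]
force: [0.2, -0.5, 0.1]
grip_width: 0.0941
```

```bash
python3 -m creep '{"translation":[[1.5,2.7,0],[1.5,2.7,0],[1.5,2.7,0],[1.5,2.7,0],[1.5,2.7,0]],"yaw":[0.004,0.004,0.004,0.004,0.004],"gripper":[255,255,255,255,255]}' 35
python3 -m creep '{"translation":[[0,0,0],[0,0,0],[0,0,0],[0,0,0],[0,0,0]],"yaw":[0,0,0,0,0],"gripper":[255,255,255,255,255]}'
python3 -m creep '{"translation":[[0,0,5],[0,0,10],[0,0,16],[0,0,23],[0,0,30]],"yaw":[0,0,0,0,0],"gripper":[255,255,255,255,255]}'
python3 -m creep '{"translation":[[0,0,14],[0,0,28],[0,0,42],[0,0,56],[0,0,70]],"yaw":[0,0,0,0,0],"gripper":[255,255,255,255,255]}'
```

```text
time_s: 3.45
ee_pos: [0.5677, 0.0155, 0.1303]
eef_rot: [-3.138, 0.001, 1.28]
force: [-0.4, -0.1, 0.2]
grip_width: 0.0644
time_s: 3.87
ee_pos: [0.5677, 0.0155, 0.1303]
eef_rot: [-3.138, 0.001, 1.28]
force: [0.3, -0.3, 0.2]
grip_width: 0.0309
time_s: 4.28
ee_pos: [0.5676, 0.0155, 0.1609]
eef_rot: [-3.137, 0.001, 1.28]
force: [-0.4, 0.4, -4.8]
grip_width: 0.0134
time_s: 4.7
ee_pos: [0.5674, 0.0155, 0.232]
eef_rot: [-3.137, 0.001, 1.28]
force: [-0.4, -0.3, -2.6]
grip_width: 0.0136
```

The fingers closed a bit late, during the lift, so I check how the cover hangs and measure the base now that it's uncovered.

Run:
```python
from h import *
c=grab('scene'); save(c,'pics/s1.png'); print(c['obs']['grip_width'],c['obs']['force'])
w=grab('wrist'); save(w,'pics/w2.png'); P=cloud(w);Z=P[...,2]
m=(Z>.12)&(Z<.25)&(abs(P[...,0]-.5675)<.1)&(abs(P[...,1]-.0155)<.1)
print(np.histogram(Z[m],bins=np.arange(.12,.25,.005)))
```

```text
0.013619232850778092 [-0.37143213 -0.33932962 -2.60098658]
(array([    0,     0,     0,     0,     0,     0,     0,     0,     0,
           0,     0,     0,     0,    65, 20015,    31,    26,    27,
          29,    96,   140,  4141,   211,   194,   285]), array([0.12 , 0.125, 0.13 , 0.135, 0.14 , 0.145, 0.15 , 0.155, 0.16 ,
       0.165, 0.17 , 0.175, 0.18 , 0.185, 0.19 , 0.195, 0.2  , 0.205,
       0.21 , 0.215, 0.22 , 0.225, 0.23 , 0.235, 0.24 , 0.245]))
```

View pics/s1.png

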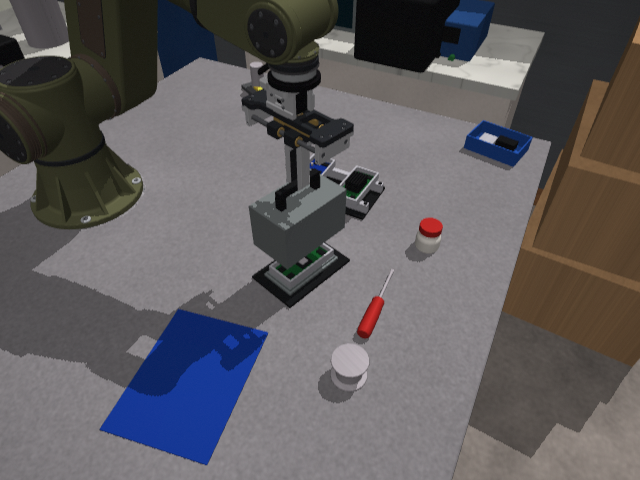

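```bash
for i in 1 2; do python3 -m creep '{"translation":[[-4,-25,0],[-9,-55,0],[-14,-85,0],[-19,-115,0],[-24,-144,0]],"yaw":[0,0,0,0,0],"gripper":[255,255,255,255,255]}'; done
python3 -m creep '{"translation":[[0,0,0],[0,0,-15],[0,0,-32],[0,0,-49],[0,0,-65]],"yaw":[0,0,0,0,0],"gripper":[255,255,255,255,255]}'
python3 -m creep '{"translation":[[0,0,-8],[0,0,-14],[0,0,-20],[0,0,-20],[0,0,-20]],"yaw":[0,0,0,0,0],"gripper":[255,255,255,255,255]}'
python3 - <<'E'
from h import *
c=grab('wrist'); P=cloud(c);Z=P[...,2]; e=c['obs']['ee_pos'];print(e)
m=(abs(P[...,0]-e[0])<.09)&(abs(P[...,1]-e[1])<.09)&(Z>.07)&(Z<.15)
h,b=np.histogram(Z[m],bins=np.arange(.07,.15,.001)); i=h.argmax(); print(b[i],h[i]); k=m&(abs(Z-b[i])<.003);print(np.median(Z[k]))
E
```

```text
time_s: 5.22
ee_pos: [0.5435, -0.1298, 0.2326]
eef_rot: [-3.14, -0.0, 1.28]
force: [0.2, 0.2, -4.3]
grip_width: 0.0136
time_s: 5.63
ee_pos: [0.5188, -0.2752, 0.2317]
eef_rot: [-3.139, -0.0, 1.28]
force: [0.6, 0.5, -3.2]
grip_width: 0.0135
time_s: 6.05
ee_pos: [0.5184, -0.2749, 0.1649]
eef_rot: [-3.138, -0.001, 1.28]
force: [0.2, -0.5, -4.4]
grip_width: 0.0134
time_s: 6.47
ee_pos: [0.5185, -0.2749, 0.1453]
eef_rot: [-3.138, -0.001, 1.28]
force: [-0.9, 0.3, -3.5]
grip_width: 0.0135
[ 0.51853057 -0.27490716  0.14526925]
0.10100000000000003 9457
0.10191656212081612
```

```bash
python3 -m creep '{"translation":[[0,0,-2],[0,0,-4],[0,0,-5],[0,0,-6],[0,0,-6]],"yaw":[0,0,0,0,0],"gripper":[255,255,255,255,255]}'
python3 -m creep '{"translation":[[0,0,-0.5],[0,0,-1],[0,0,-1.5],[0,0,-1.5]],"yaw":[0,0,0,0],"gripper":[255,255,255,255]}'
```

```text
time_s: 6.93
ee_pos: [0.5186, -0.275, 0.1394]
eef_rot: [-3.138, -0.001, 1.28]
force: [0.2, 0.2, -3.6]
grip_width: 0.0139
time_s: 7.27
ee_pos: [0.5187, -0.2753, 0.1388]
eef_rot: [-3.139, 0.0, 1.28]
force: [-3.3, -0.6, 5.3]
grip_width: 0.0135
```

```bash
python3 -m creep '{"translation":[[0,0,0],[0,0,0],[0,0,0],[0,0,0],[0,0,0]],"yaw":[0,0,0,0,0],"gripper":[150,150,80,0,0]}'
python3 -m creep '{"translation":[[0,0,0],[0,0,0],[0,0,0],[0,0,0],[0,0,0]],"yaw":[0,0,0,0,0],"gripper":[0,0,0,0,0]}'
python3 -m creep '{"translation":[[0,0,15],[0,0,35],[0,0,60],[0,0,85],[0,0,95]],"yaw":[0,0,0,0,0],"gripper":[0,0,0,0,0]}'
python3 - <<'E'
from h import *
c=grab('wrist'); P=cloud(c);Z=P[...,2]; print(c['obs']['ee_pos'])
m=(Z>.113)&(Z<.15); print('handle',rect(P[m]),np.median(Z[m]))
m=(Z>.085)&(Z<.105); print('top',rect(P[m]),np.median(Z[m]))
c=grab('top'); save(c,'pics/t2.png')
E
```

```text
time_s: 7.68
ee_pos: [0.5187, -0.2753, 0.1388]
eef_rot: [-3.139, 0.0, 1.28]
force: [0.7, -0.5, -0.4]
grip_width: 0.0431
time_s: 8.1
ee_pos: [0.5187, -0.2753, 0.1388]
eef_rot: [-3.139, 0.0, 1.28]
force: [0.8, -0.5, -0.2]
grip_width: 0.0771
time_s: 8.52
ee_pos: [0.5194, -0.2756, 0.2373]
eef_rot: [3.14, 0.001, 1.28]
force: [0.5, -0.4, -0.3]
grip_width: 0.094
[ 0.51937025 -0.27563496  0.23726129]
handle (array([ 518.1, -275.2,   94.2,   13.7]), 1.282) 0.13139424936697086
top (array([ 518.1, -275.8,  150.6,   90.3]), 1.281) 0.09550016740717765
```

View pics/t2.png

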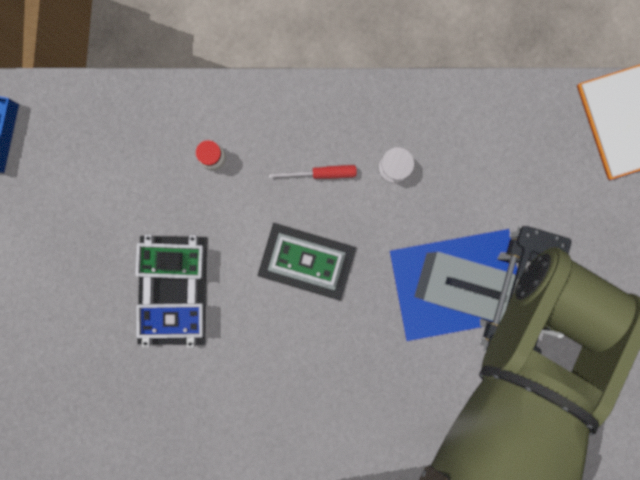

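Cover stands upright on the mat at (518,-275) mm; the base and its carrier are now bare at about (307,261) px. I go over the base for a close look.

```bash
for i in 1 2; do python3 -m creep '{"translation":[[4,28,0],[9,57,0],[14,86,0],[19,116,0],[24,146,0]],"yaw":[0,0,0,0,0],"gripper":[0,0,0,0,0]}'; done
python3 -m creep '{"translation":[[0,0,0],[0,0,0]],"yaw":[0,0],"gripper":[0,0]}'
cat > mb.py <<'E'
from h import *
import sys
c=grab('wrist'); save(c,'pics/%s.png'%sys.argv[1]); P=cloud(c);Z=P[...,2]; print(c['obs']['ee_pos'],c['obs']['eef_rot'][2])
e=np.array([.5676,.0155]); near=np.hypot(P[...,0]-e[0],P[...,1]-e[1])<.115
def comp(m):
    n,l,s,_=cv2.connectedComponentsWithStats(m.astype(np.uint8)); return l==1+np.argmax(s[1:,4])
m=comp(near&(Z>.005)&(Z<.2)); print('base',rect(P[m]))
m=comp(near&(Z>.0155)&(Z<.2)); print('plinthtop+',rect(P[m]))
for lo,hi in((.030,.045),(.046,.064),(.064,.08),(.08,.1)):
    m=near&(Z>lo)&(Z<hi)
    if m.sum()>500: m=comp(m); print(lo,hi,rect(P[m]),np.round(np.percentile(Z[m],[5,50,95]),4))
E
python3 mb.py w3
```

```text
time_s: 9.03
ee_pos: [0.5427, -0.1281, 0.2332]
eef_rot: [-3.14, 0.001, 1.279]
force: [0.7, -0.1, -0.0]
grip_width: 0.0937
time_s: 9.45
ee_pos: [0.5662, 0.0194, 0.2311]
eef_rot: [-3.137, 0.001, 1.279]
force: [1.0, 0.6, 0.0]
grip_width: 0.094
time_s: 9.62
ee_pos: [0.5657, 0.0207, 0.2289]
eef_rot: [-3.134, 0.002, 1.282]
force: [-0.2, -0.8, 0.2]
grip_width: 0.0943
[0.56571917 0.02070507 0.22886964] 1.2817084812329216
base (array([566.8,  17.7, 169.9, 110.2]), 1.275)
plinthtop+ (array([566.6,  18.3, 125.2,  68. ]), 1.286)
0.03 0.045 (array([567.9,  17.5, 119.4,  60.1]), 1.278) [0.0324 0.0363 0.0376]
```

View pics/w3.png

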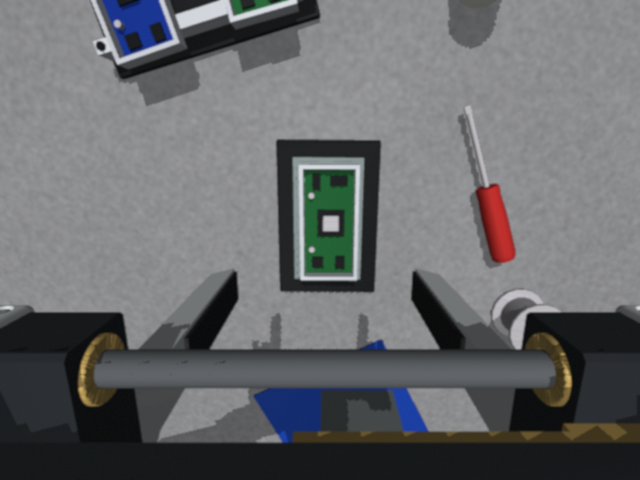

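Base at (567,18), yaw 1.278, carrier_low centred on it at (568,17.5) (green board at px 330,222). Now over the flat carrier.

```bash
for i in 1 2; do python3 -m creep '{"translation":[[-10,24,0],[-21,50,0],[-32,75,0],[-43,101,0],[-53,125,0]],"yaw":[0.03,0.06,0.09,0.12,0.146],"gripper":[0,0,0,0,0]}'; done
python3 -m creep '{"translation":[[0,0,0],[0,0,0],[0,0,0]],"yaw":[0,0,0],"gripper":[0,0,0]}'
cat > mc.py <<'E'
from h import *
import sys
c=grab('wrist'); save(c,'pics/%s.png'%sys.argv[1]); P=cloud(c);Z=P[...,2]; print(c['obs']['ee_pos'],c['obs']['eef_rot'][2])
e=np.array([float(sys.argv[2]),float(sys.argv[3])])/1000
near=(abs(P[...,0]-e[0])<.042)&(abs(P[...,1]-e[1])<.08)
def comp(m):
    n,l,s,_=cv2.connectedComponentsWithStats(m.astype(np.uint8)); return l==1+np.argmax(s[1:,4])
for lo in(.038,.044):
    m=comp(near&(Z>lo)&(Z<.1)); print(lo,rect(P[m]),np.round(np.percentile(Z[m],[5,50,95]),4))
E
python3 mc.py w4 460 271
```

```text
time_s: 10.08
ee_pos: [0.5121, 0.1444, 0.2286]
eef_rot: [-3.134, 0.003, 1.426]
force: [-0.1, -0.2, -0.0]
grip_width: 0.0938
time_s: 10.5
ee_pos: [0.4586, 0.2694, 0.2279]
eef_rot: [-3.134, 0.003, 1.572]
force: [0.6, 0.3, -0.2]
grip_width: 0.094
time_s: 10.75
ee_pos: [0.4591, 0.2682, 0.2274]
eef_rot: [-3.133, 0.004, 1.571]
force: [0.2, -0.2, -0.0]
grip_width: 0.094
[0.45907102 0.26823323 0.22742185] 1.5709817861984219
0.038 (array([458.5, 273. , 120.2,  60.2]), -1.566) [0.0386 0.0482 0.0496]
0.044 (array([458.5, 273. , 120.2,  60.2]), -1.566) [0.0463 0.0484 0.0496]
```

```bash
python3 -m creep '{"translation":[[0,4.5,-20],[0,4.5,-45],[0,4.5,-70],[0,4.5,-95],[0,4.5,-120]],"yaw":[0.004,0.004,0.004,0.004,0.004],"gripper":[0,0,0,0,0]}'
python3 -m creep '{"translation":[[0,0,-15],[0,0,-30],[0,0,-42],[0,0,-52],[0,0,-54]],"yaw":[0,0,0,0,0],"gripper":[0,0,0,0,0]}'
python3 -m creep '{"translation":[[0,0,0],[0,0,0]],"yaw":[0,0],"gripper":[0,0]}'
```

```text
time_s: 11.22
ee_pos: [0.4598, 0.2712, 0.1064]
eef_rot: [-3.133, 0.004, 1.572]
force: [-0.4, 0.4, 0.5]
grip_width: 0.0942
time_s: 11.63
ee_pos: [0.4596, 0.2704, 0.0509]
eef_rot: [-3.132, 0.004, 1.571]
force: [-0.5, 0.3, -0.2]
grip_width: 0.094
time_s: 11.8
ee_pos: [0.4598, 0.2702, 0.0513]
eef_rot: [-3.132, 0.004, 1.571]
force: [-0.3, 0.1, 0.0]
grip_width: 0.0937
```

```bash
python3 -m creep '{"translation":[[-0.6,2.5,-1],[-0.6,2.5,-1],[-0.6,2.5,-1],[-0.6,2.5,-1],[-0.6,2.5,-1]],"yaw":[0.004,0.004,0.004,0.004,0.004],"gripper":[60,120,255,255,255]}' 25
python3 -m creep '{"translation":[[0,0,0],[0,0,0],[0,0,0],[0,0,0],[0,0,0]],"yaw":[0,0,0,0,0],"gripper":[255,255,255,255,255]}'
```

```text
time_s: 12.22
ee_pos: [0.4593, 0.2728, 0.0505]
eef_rot: [-3.132, 0.004, 1.575]
force: [-0.8, 0.4, 0.7]
grip_width: 0.0641
time_s: 12.63
ee_pos: [0.4593, 0.2728, 0.0505]
eef_rot: [-3.132, 0.004, 1.575]
force: [-0.3, -0.2, 0.4]
grip_width: 0.0596
```

```bash
python3 -m creep '{"translation":[[0,0,8],[0,0,20],[0,0,40],[0,0,65],[0,0,85]],"yaw":[0,0,0,0,0],"gripper":[255,255,255,255,255]}'
for i in 1 2; do python3 -m creep '{"translation":[[11,-25,0],[22,-51,0],[33,-77,0],[44,-103,0],[54.5,-128,0]],"yaw":[-0.03,-0.06,-0.09,-0.12,-0.148],"gripper":[255,255,255,255,255]}'; done
python3 -m creep '{"translation":[[0,0,0],[0,0,0],[0,0,0]],"yaw":[0,0,0],"gripper":[255,255,255]}'
python3 - <<'E'
from h import *
c=grab('wrist'); save(c,'pics/w5.png'); P=cloud(c);Z=P[...,2]; e=c['obs']['ee_pos'];print(e,c['obs']['eef_rot'])
near=np.hypot(P[...,0]-e[0],P[...,1]-e[1])<.1
m=near&(Z>.113)&(Z<.142); print(rect(P[m]),np.percentile(Z[m],[5,50,95]))
E
```

```text
time_s: 13.05
ee_pos: [0.4595, 0.2729, 0.1382]
eef_rot: [-3.134, 0.004, 1.575]
force: [0.6, 0.6, -2.3]
grip_width: 0.0599
time_s: 13.47
ee_pos: [0.5145, 0.1435, 0.1395]
eef_rot: [-3.135, 0.003, 1.425]
force: [0.5, -0.1, -1.8]
grip_width: 0.0598
time_s: 13.88
ee_pos: [0.5695, 0.014, 0.1408]
eef_rot: [-3.136, 0.003, 1.276]
force: [-0.2, -0.2, -1.7]
grip_width: 0.0599
time_s: 14.13
ee_pos: [0.5694, 0.0143, 0.1415]
eef_rot: [-3.136, 0.003, 1.276]
force: [-0.7, -0.0, -1.8]
grip_width: 0.0597
[0.56938424 0.01431194 0.14147111] [-3.13615157e+00  2.70535899e-03  1.27595315e+00]
(array([569.3,  14.5, 121. ,  83.7]), 1.269) [0.12755207 0.12941523 0.13988018]
```

View pics/w5.png

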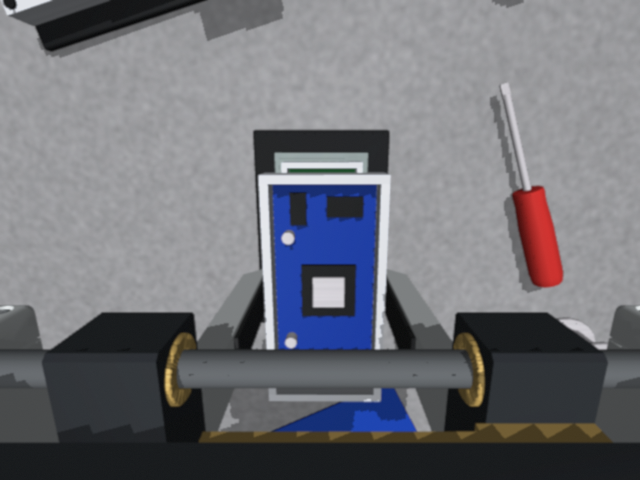

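The flat carrier sits square in the jaws (centre px 328,290), base below. Correct by (-1.7,+3.3) and lower it.

```bash
python3 -m creep '{"translation":[[-1.7,3.3,-5],[-1.7,3.3,-22],[-1.7,3.3,-40],[-1.7,3.3,-57],[-1.7,3.3,-70]],"yaw":[0.003,0.003,0.003,0.003,0.003],"gripper":[255,255,255,255,255]}'
python3 -m creep '{"translation":[[0,0,-3],[0,0,-6],[0,0,-8],[0,0,-8]],"yaw":[0,0,0,0],"gripper":[255,255,255,255]}'
```

```text
time_s: 14.6
ee_pos: [0.5667, 0.0192, 0.0699]
eef_rot: [-3.135, 0.003, 1.281]
force: [0.1, -0.1, -2.8]
grip_width: 0.0596
time_s: 14.93
ee_pos: [0.5668, 0.0196, 0.0622]
eef_rot: [-3.135, 0.003, 1.282]
force: [0.5, 0.1, -1.4]
grip_width: 0.0599
```

Correct sideways (+1,-2) above contact, then final lowering.

```bash
python3 -m creep '{"translation":[[1,-2,0],[1,-2,0],[1,-2,-2],[1,-2,-3],[1,-2,-3]],"yaw":[-0.003,-0.003,-0.003,-0.003,-0.003],"gripper":[255,255,255,255,255]}'
python3 -m creep '{"translation":[[0,0,-1],[0,0,-2],[0,0,-2.5],[0,0,-2.5]],"yaw":[0,0,0,0],"gripper":[255,255,255,255]}'
```

```text
time_s: 15.35
ee_pos: [0.5677, 0.0176, 0.059]
eef_rot: [-3.135, 0.003, 1.279]
force: [0.9, 0.6, -0.9]
grip_width: 0.0597
time_s: 15.68
ee_pos: [0.5677, 0.0176, 0.0566]
eef_rot: [-3.135, 0.003, 1.279]
force: [-0.8, -0.9, -0.4]
grip_width: 0.0601
```

```bash
python3 -m creep '{"translation":[[0,0,-0.5],[0,0,-1],[0,0,-1]],"yaw":[0,0,0],"gripper":[255,255,255]}'
```

```text
time_s: 15.93
ee_pos: [0.5677, 0.0176, 0.0565]
eef_rot: [-3.135, 0.003, 1.279]
force: [-5.2, -0.3, 10.9]
grip_width: 0.0598
```

```bash
python3 -m creep '{"translation":[[0,0,0.5],[0,0,0.5],[0,0,0.5],[0,0,0.5],[0,0,0.5]],"yaw":[0,0,0,0,0],"gripper":[60,40,20,0,0]}'
python3 -m creep '{"translation":[[0,0,0],[0,0,0],[0,0,20],[0,0,50],[0,0,85]],"yaw":[0,0,0,0,0],"gripper":[0,0,0,0,0]}'
python3 -m creep '{"translation":[[0,0,35],[0,0,70],[0,0,90],[0,0,90],[0,0,90]],"yaw":[0,0,0,0,0],"gripper":[0,0,0,0,0]}'
python3 mb.py w6
```

```text
time_s: 16.35
ee_pos: [0.5677, 0.0176, 0.0569]
eef_rot: [-3.135, 0.003, 1.279]
force: [0.5, -1.1, -0.1]
grip_width: 0.0899
time_s: 16.77
ee_pos: [0.5669, 0.0176, 0.1416]
eef_rot: [-3.132, 0.004, 1.279]
force: [-0.5, -0.1, 0.2]
grip_width: 0.094
time_s: 17.18
ee_pos: [0.567, 0.0176, 0.2322]
eef_rot: [-3.133, 0.003, 1.279]
force: [-1.1, 0.3, -0.5]
grip_width: 0.0939
[0.56704283 0.01756499 0.23215955] 1.2789171744620436
base (array([566.6,  17.6, 169.3, 110.2]), 1.275)
plinthtop+ (array([565.5,  16.1, 129.2,  64.8]), 1.267)
0.03 0.045 (array([567.5,  17. , 111.2,  52.2]), 1.28) [0.0421 0.0434 0.0446]
0.046 0.064 (array([567.7,  17.5, 120.4,  60.1]), 1.28) [0.0485 0.0543 0.0555]
```

Flat carrier placed dead on, rim top at 54 mm. Now the sink carrier.

```bash
for i in 1 2; do python3 -m creep '{"translation":[[0,25,0],[1,51,0],[1,77,0],[2,103,0],[2,128,0]],"yaw":[0.026,0.052,0.078,0.104,0.13],"gripper":[0,0,0,0,0]}'; done
python3 -m creep '{"translation":[[0,0,0],[0,0,0],[0,0,0]],"yaw":[0,0,0],"gripper":[0,0,0]}'
python3 mc.py w7 570 272
```

```text
time_s: 17.65
ee_pos: [0.5681, 0.1468, 0.2289]
eef_rot: [-3.128, 0.005, 1.41]
force: [0.1, -0.7, 0.3]
grip_width: 0.0936
time_s: 18.07
ee_pos: [0.5695, 0.276, 0.2268]
eef_rot: [-3.126, 0.006, 1.542]
force: [-0.1, -0.3, 0.2]
grip_width: 0.0939
time_s: 18.32
ee_pos: [0.5693, 0.2754, 0.2253]
eef_rot: [-3.124, 0.007, 1.541]
force: [-1.0, -0.2, 0.6]
grip_width: 0.094
[0.56925559 0.27536486 0.22534955] 1.541126257437963
0.038 (array([569.9, 273.9, 120.5,  59.8]), 1.526) [0.0384 0.0481 0.0496]
0.044 (array([568.5, 271.1,  53.4,  36.4]), 1.503) [0.0466 0.0614 0.0634]
```

```bash
python3 -m creep '{"translation":[[0.7,-2,-20],[0.7,-2,-45],[0.7,-2,-70],[0.7,-2,-95],[0.7,-2,-120]],"yaw":[-0.015,-0.015,-0.015,-0.015,-0.015],"gripper":[0,0,0,0,0]}'
python3 -m creep '{"translation":[[0,0,-15],[0,0,-30],[0,0,-42],[0,0,-52],[0,0,-54]],"yaw":[0,0,0,0,0],"gripper":[0,0,0,0,0]}'
python3 -m creep '{"translation":[[0,0,0],[0,0,0]],"yaw":[0,0],"gripper":[0,0]}'
```

```text
time_s: 18.78
ee_pos: [0.5703, 0.2717, 0.1048]
eef_rot: [-3.124, 0.007, 1.524]
force: [-0.3, -0.3, 0.1]
grip_width: 0.0939
time_s: 19.2
ee_pos: [0.5699, 0.2709, 0.0492]
eef_rot: [-3.123, 0.008, 1.523]
force: [-0.2, 0.5, -0.4]
grip_width: 0.0939
time_s: 19.37
ee_pos: [0.5701, 0.2707, 0.0496]
eef_rot: [-3.123, 0.008, 1.523]
force: [0.8, -0.1, 0.3]
grip_width: 0.0937
```

```bash
python3 -m creep '{"translation":[[0,2.5,1],[0,2.5,1],[0,2.5,1],[0,2.5,1],[0,2.5,1]],"yaw":[0.003,0.003,0.003,0.003,0.003],"gripper":[60,120,255,255,255]}' 28
python3 -m creep '{"translation":[[0,0,0],[0,0,0],[0,0,0],[0,0,0],[0,0,0]],"yaw":[0,0,0,0,0],"gripper":[255,255,255,255,255]}'
python3 -m creep '{"translation":[[0,0,8],[0,0,20],[0,0,45],[0,0,75],[0,0,105]],"yaw":[0,0,0,0,0],"gripper":[255,255,255,255,255]}'
```

```text
time_s: 19.78
ee_pos: [0.5701, 0.2733, 0.0508]
eef_rot: [-3.123, 0.008, 1.526]
force: [0.6, -0.4, 0.6]
grip_width: 0.0639
time_s: 20.2
ee_pos: [0.5701, 0.2733, 0.0508]
eef_rot: [-3.123, 0.008, 1.526]
force: [0.6, 0.5, 0.3]
grip_width: 0.0595
time_s: 20.62
ee_pos: [0.5698, 0.2731, 0.1577]
eef_rot: [-3.123, 0.008, 1.526]
force: [0.9, -0.4, -3.7]
grip_width: 0.0598
```

```bash
for i in 1 2; do python3 -m creep '{"translation":[[0,-25,0],[0,-51,0],[-1,-77,0],[-1,-103,0],[-1,-127,0]],"yaw":[-0.025,-0.05,-0.075,-0.1,-0.123],"gripper":[255,255,255,255,255]}'; done
python3 -m creep '{"translation":[[0,0,0],[0,0,-10],[0,0,-25],[0,0,-40],[0,0,-50]],"yaw":[0,0,0,0,0],"gripper":[255,255,255,255,255]}'
python3 -m creep '{"translation":[[0,0,0],[0,0,0]],"yaw":[0,0],"gripper":[255,255]}'
```

```text
time_s: 21.03
ee_pos: [0.5686, 0.1447, 0.1588]
eef_rot: [-3.123, 0.008, 1.401]
force: [0.4, 0.5, -4.6]
grip_width: 0.0602
time_s: 21.45
ee_pos: [0.5674, 0.0163, 0.1598]
eef_rot: [-3.124, 0.008, 1.277]
force: [0.6, 0.1, -4.7]
grip_width: 0.0601
time_s: 21.87
ee_pos: [0.5668, 0.0173, 0.1083]
eef_rot: [-3.123, 0.008, 1.278]
force: [-0.3, 0.7, -4.2]
grip_width: 0.0602
time_s: 22.03
ee_pos: [0.5665, 0.018, 0.1078]
eef_rot: [-3.121, 0.008, 1.279]
force: [0.7, -1.3, -4.1]
grip_width: 0.06
```

```bash
python3 -m creep '{"translation":[[1.2,-0.5,-8],[1.2,-0.5,-16],[1.2,-0.5,-23],[1.2,-0.5,-28],[1.2,-0.5,-28]],"yaw":[0,0,0,0,0],"gripper":[255,255,255,255,255]}'
python3 -m creep '{"translation":[[0,0,0],[0,0,-1],[0,0,-2],[0,0,-3],[0,0,-3]],"yaw":[0,0,0,0,0],"gripper":[255,255,255,255,255]}'
```

```text
time_s: 22.45
ee_pos: [0.5671, 0.0175, 0.0784]
eef_rot: [-3.119, 0.009, 1.279]
force: [-0.8, 0.2, -5.7]
grip_width: 0.0597
time_s: 22.87
ee_pos: [0.5672, 0.0175, 0.0755]
eef_rot: [-3.12, 0.008, 1.279]
force: [0.2, -0.1, -3.9]
grip_width: 0.0597
```

```bash
python3 -m creep '{"translation":[[0.4,0,-0.4],[0.4,0,-0.8],[0.4,0,-1.2],[0.4,0,-1.5],[0.4,0,-1.5]],"yaw":[0,0,0,0,0],"gripper":[255,255,255,255,255]}'
```

```text
time_s: 23.28
ee_pos: [0.5678, 0.0175, 0.0748]
eef_rot: [-3.12, 0.008, 1.279]
force: [-3.7, 0.1, 6.3]
grip_width: 0.0593
```

Contact (supported). Release, rise, check.

```bash
python3 -m creep '{"translation":[[0,0,0.3],[0,0,0.3],[0,0,0.3],[0,0,0.3],[0,0,0.3]],"yaw":[0,0,0,0,0],"gripper":[60,40,20,0,0]}'
python3 -m creep '{"translation":[[0,0,0],[0,0,0],[0,0,20],[0,0,50],[0,0,85]],"yaw":[0,0,0,0,0],"gripper":[0,0,0,0,0]}'
python3 -m creep '{"translation":[[0,0,30],[0,0,60],[0,0,80],[0,0,80],[0,0,80]],"yaw":[0,0,0,0,0],"gripper":[0,0,0,0,0]}'
python3 mb.py w8
```

```text
time_s: 23.7
ee_pos: [0.5678, 0.0175, 0.0751]
eef_rot: [-3.121, 0.008, 1.279]
force: [0.3, 0.8, -0.2]
grip_width: 0.0895
time_s: 24.12
ee_pos: [0.567, 0.0175, 0.1597]
eef_rot: [-3.117, 0.009, 1.279]
force: [-0.4, -0.2, 0.4]
grip_width: 0.094
time_s: 24.53
ee_pos: [0.5671, 0.0175, 0.2402]
eef_rot: [-3.119, 0.009, 1.279]
force: [-0.2, 0.0, -0.8]
grip_width: 0.0937
[0.56714802 0.01749187 0.24021485] 1.2789312096246452
base (array([566.7,  17.7, 169.1, 110.2]), 1.274)
plinthtop+ (array([567.4,  19.2, 122.1,  65.6]), 1.279)
0.046 0.064 (array([567.4,  17.4, 111.3,  52.2]), 1.279) [0.06   0.0615 0.0631]
0.064 0.08 (array([567.6,  18. , 119.9,  60. ]), 1.279) [0.0666 0.0723 0.0735]
0.08 0.1 (array([559. ,  21.3,  45.6,   2.9]), 1.273) [0.0849 0.0865 0.0876]
```

View pics/w8.png

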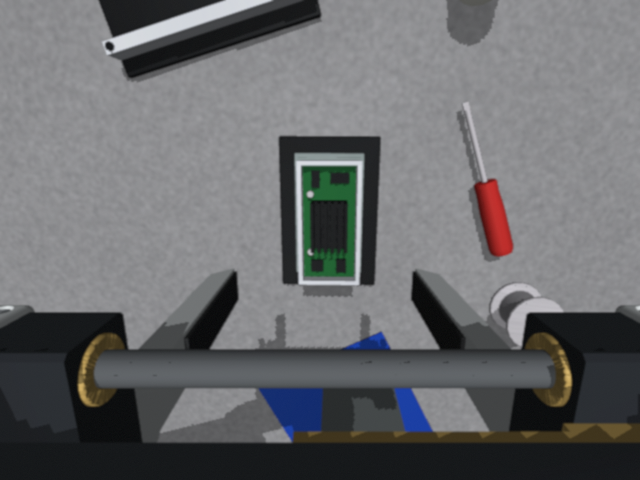

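Stack is square: sink rim at (567.6,18.0), 72 mm high, base at (567,17.7), yaw about 1.277. Back to the cover.

```bash
for i in 1 2; do python3 -m creep '{"translation":[[-4,-28,0],[-9,-57,0],[-14,-86,0],[-19,-116,0],[-24.5,-146.4,0]],"yaw":[0,0,0,0,0],"gripper":[0,0,0,0,0]}'; done
python3 -m creep '{"translation":[[0,0,0],[0,0,0],[0,0,0]],"yaw":[0,0,0],"gripper":[0,0,0]}'
python3 - <<'E'
from h import *
c=grab('wrist'); P=cloud(c);Z=P[...,2]; print(c['obs']['ee_pos'],c['obs']['eef_rot'])
m=(Z>.113)&(Z<.15); print('handle',rect(P[m]),np.median(Z[m]))
m=(Z>.085)&(Z<.105); print('top',rect(P[m]),np.median(Z[m]))
E
```

```text
time_s: 25.0
ee_pos: [0.5414, -0.13, 0.2371]
eef_rot: [-3.114, 0.009, 1.279]
force: [-0.3, 0.6, 0.7]
grip_width: 0.0938
time_s: 25.42
ee_pos: [0.516, -0.2775, 0.2352]
eef_rot: [-3.111, 0.009, 1.279]
force: [0.9, -0.7, -0.3]
grip_width: 0.094
time_s: 25.67
ee_pos: [0.5158, -0.2769, 0.2339]
eef_rot: [-3.109, 0.008, 1.279]
force: [-1.0, 0.2, 0.3]
grip_width: 0.094
[ 0.51584285 -0.27689162  0.23388995] [-3.10905693  0.00781483  1.27929294]
handle (array([ 518.5, -275.1,   93.6,   13.5]), 1.282) 0.1313674481251463
top (array([ 518.1, -275.7,  150.2,   90.3]), 1.279) 0.09547311167274111
```

```bash
python3 -m creep '{"translation":[[2.5,1.7,-10],[2.5,1.7,-30],[2.5,1.7,-50],[2.5,1.7,-65],[2.5,1.7,-75]],"yaw":[0.001,0.001,0.001,0.001,0.001],"gripper":[0,0,0,0,0]}'
python3 -m creep '{"translation":[[0,0,-10],[0,0,-20],[0,0,-28],[0,0,-32],[0,0,-32]],"yaw":[0,0,0,0,0],"gripper":[0,0,0,0,0]}'
```

```text
time_s: 26.13
ee_pos: [0.5184, -0.2733, 0.1569]
eef_rot: [-3.107, 0.007, 1.283]
force: [-0.0, -1.1, -0.1]
grip_width: 0.0935
time_s: 26.55
ee_pos: [0.5183, -0.2731, 0.1241]
eef_rot: [-3.106, 0.007, 1.283]
force: [1.4, -0.2, -0.9]
grip_width: 0.0942
```

```bash
python3 -m creep '{"translation":[[0,-2,1.5],[0,-2,1.5],[0,-2,1.5],[0,-2,1.5],[0,-2,1.5]],"yaw":[-0.002,-0.002,-0.002,-0.002,-0.002],"gripper":[255,255,255,255,255]}' 20
for i in 1 2; do python3 -m creep '{"translation":[[0,0,0],[0,0,0],[0,0,0],[0,0,0],[0,0,0]],"yaw":[0,0,0,0,0],"gripper":[255,255,255,255,255]}'; done
```

```text
time_s: 26.97
ee_pos: [0.5184, -0.2752, 0.1259]
eef_rot: [-3.107, 0.007, 1.281]
force: [-1.0, 0.1, -0.1]
grip_width: 0.0641
time_s: 27.38
ee_pos: [0.5184, -0.2752, 0.1259]
eef_rot: [-3.107, 0.007, 1.281]
force: [0.1, -0.9, -0.2]
grip_width: 0.0311
time_s: 27.8
ee_pos: [0.5184, -0.2752, 0.1259]
eef_rot: [-3.107, 0.007, 1.281]
force: [-0.3, 0.8, 0.3]
grip_width: 0.0139
```

```bash
python3 -m creep '{"translation":[[0,0,5],[0,0,15],[0,0,30],[0,0,48],[0,0,65]],"yaw":[0,0,0,0,0],"gripper":[255,255,255,255,255]}'
python3 -m creep '{"translation":[[0,0,20],[0,0,38],[0,0,52],[0,0,60],[0,0,60]],"yaw":[0,0,0,0,0],"gripper":[255,255,255,255,255]}'
for i in 1 2; do python3 -m creep '{"translation":[[4,28,0],[9,57,0],[14,86,0],[19,116,0],[24,146,0]],"yaw":[0,0,0,0,0],"gripper":[255,255,255,255,255]}'; done
python3 -m creep '{"translation":[[0,0,0],[0,0,0],[0,0,0]],"yaw":[0,0,0],"gripper":[255,255,255]}'
cat > mh.py <<'E'
from h import *
c=grab('wrist'); P=cloud(c);Z=P[...,2]; e=c['obs']['ee_pos'];print(e,c['obs']['eef_rot'])
m=(np.hypot(P[...,0]-e[0],P[...,1]-e[1])<.11)&(abs(Z-(e[2]-.031))<.008)
k=P[m]; A=np.c_[k[:,0]-e[0],k[:,1]-e[1],np.ones(len(k))]
s=np.linalg.lstsq(A,k[:,2],rcond=None)[0]
for _ in range(3):
    r=abs(A@s-k[:,2])<.0015; s=np.linalg.lstsq(A[r],k[r,2],rcond=None)[0]
n=np.array([-s[0],-s[1],1]);n/=np.linalg.norm(n)
R=rect(k[r]); top=np.array([R[0][0],R[0][1],0])/1000; top[2]=s@[top[0]-e[0],top[1]-e[1],1]
print('top',R,'tilt',n,'topz',top[2],'underside',np.round((top-n*.092)*1000,1), 'd to base', np.round(np.array([567,17.7])-(top-n*.092)[:2]*1000,1))
save(c,'pics/wh%d.png'%int(c['obs']['time_s']*100))
E
python3 mh.py
```

```text
time_s: 28.22
ee_pos: [0.5183, -0.2752, 0.1924]
eef_rot: [-3.107, 0.007, 1.281]
force: [-0.9, 0.0, -4.0]
grip_width: 0.0142
time_s: 28.63
ee_pos: [0.5186, -0.2753, 0.2545]
eef_rot: [-3.11, 0.008, 1.281]
force: [0.1, 0.0, -2.4]
grip_width: 0.014
time_s: 29.05
ee_pos: [0.5423, -0.1279, 0.2535]
eef_rot: [-3.108, 0.008, 1.28]
force: [1.0, 0.2, -3.5]
grip_width: 0.0134
time_s: 29.47
ee_pos: [0.566, 0.0195, 0.2526]
eef_rot: [-3.107, 0.008, 1.28]
force: [0.0, -0.4, -4.1]
grip_width: 0.014
time_s: 29.72
ee_pos: [0.5657, 0.0193, 0.2518]
eef_rot: [-3.105, 0.009, 1.281]
force: [0.1, -0.5, -4.2]
grip_width: 0.0137
[0.56568644 0.01930845 0.25184767] [-3.10545721  0.00886914  1.28057715]
top (array([564.3,  19.1, 150.3,  90.4]), 1.28) tilt [ 0.03878825 -0.00329116  0.99924203] topz 0.22123526219428175 underside [560.7  19.4 129.3] d to base [ 6.3 -1.7]
```

```bash
python3 -m creep '{"translation":[[6.3,-1.7,0],[6.3,-1.7,0],[6.3,-1.7,-5],[6.3,-1.7,-15],[6.3,-1.7,-22]],"yaw":[-0.003,-0.003,-0.003,-0.003,-0.003],"gripper":[255,255,255,255,255]}'
python3 -m creep '{"translation":[[0,0,0],[0,0,0]],"yaw":[0,0],"gripper":[255,255]}'
python3 mh.py
```

```text
time_s: 30.18
ee_pos: [0.5717, 0.0169, 0.2286]
eef_rot: [-3.105, 0.009, 1.276]
force: [-0.7, 0.7, -3.6]
grip_width: 0.0141
time_s: 30.35
ee_pos: [0.5714, 0.0168, 0.2276]
eef_rot: [-3.103, 0.009, 1.276]
force: [1.0, -0.1, -4.5]
grip_width: 0.0141
[0.57135187 0.0168287  0.22756302] [-3.103121    0.00948189  1.27626742]
top (array([569.9,  16.7, 150.3,  90.3]), 1.277) tilt [ 0.04074394 -0.00438055  0.99916002] topz 0.19695517101924864 underside [566.2  17.1 105. ] d to base [0.8 0.6]
```

```bash
python3 -m creep '{"translation":[[0.8,0.6,-5],[0.8,0.6,-18],[0.8,0.6,-34],[0.8,0.6,-48],[0.8,0.6,-58]],"yaw":[0,0,0,0,0],"gripper":[255,255,255,255,255]}'
python3 -m creep '{"translation":[[0,0,-8],[0,0,-14],[0,0,-19],[0,0,-22],[0,0,-22]],"yaw":[0,0,0,0,0],"gripper":[255,255,255,255,255]}'
python3 mh.py
```

```text
time_s: 30.82
ee_pos: [0.5722, 0.0176, 0.1689]
eef_rot: [-3.103, 0.009, 1.276]
force: [0.2, -0.5, -3.8]
grip_width: 0.0139
time_s: 31.23
ee_pos: [0.5721, 0.0175, 0.1466]
eef_rot: [-3.103, 0.009, 1.276]
force: [-0.5, 0.1, -3.2]
grip_width: 0.0136
[0.57213795 0.01754248 0.14663697] [-3.10311436  0.00946355  1.27635777]
top (array([570.6,  17.4, 150.2,  90.4]), 1.275) tilt [ 0.04077095 -0.0041168   0.99916004] topz 0.11603488193415173 underside [566.8  17.8  24.1] d to base [ 0.2 -0.1]
```

```bash
python3 -m creep '{"translation":[[0,0,-4],[0,0,-7],[0,0,-10],[0,0,-11],[0,0,-11]],"yaw":[0,0,0,0,0],"gripper":[255,255,255,255,255]}'
python3 -m creep '{"translation":[[0,0,-1],[0,0,-2],[0,0,-2.5],[0,0,-2.5]],"yaw":[0,0,0,0],"gripper":[255,255,255,255]}'
```

```text
time_s: 31.7
ee_pos: [0.5721, 0.0175, 0.1357]
eef_rot: [-3.103, 0.009, 1.276]
force: [-0.2, 0.2, -3.9]
grip_width: 0.014
time_s: 32.03
ee_pos: [0.5721, 0.0175, 0.1333]
eef_rot: [-3.103, 0.01, 1.276]
force: [0.5, 0.1, -4.0]
grip_width: 0.0138
```

```bash
python3 -m creep '{"translation":[[0,0,-0.5],[0,0,-1],[0,0,-1.5],[0,0,-1.5]],"yaw":[0,0,0,0],"gripper":[255,255,255,255]}'
python3 mh.py
```

```text
time_s: 32.37
ee_pos: [0.5723, 0.017, 0.1329]
eef_rot: [-3.104, 0.01, 1.276]
force: [-5.4, -4.4, 9.0]
grip_width: 0.0138
[0.57226073 0.01703806 0.13294371] [-3.10412609  0.01002982  1.27621993]
top (array([570.7,  16.9, 150.3,  90.5]), 1.275) tilt [ 0.04117695 -0.00870727  0.99911393] topz 0.10235731039055843 underside [566.9  17.7  10.4] d to base [ 0.1 -0. ]
```

```bash
python3 -m creep '{"translation":[[0,0,0],[0,0,-0.3],[0,0,-0.6]],"yaw":[0,0,0],"gripper":[255,255,255]}' 3
python3 -m creep '{"translation":[[0,0,0],[0,0,0],[0,0,0],[0,0,0],[0,0,0]],"yaw":[0,0,0,0,0],"gripper":[200,150,80,0,0]}'
python3 -m creep '{"translation":[[0,0,0],[0,0,0],[0,0,0],[0,0,0],[0,0,0]],"yaw":[0,0,0,0,0],"gripper":[0,0,0,0,0]}'
python3 -m creep '{"translation":[[0,0,0],[0,0,15],[0,0,35],[0,0,60],[0,0,90]],"yaw":[0,0,0,0,0],"gripper":[0,0,0,0,0]}'
python3 - <<'E'
from h import *
c=grab('wrist'); save(c,'pics/w9.png'); P=cloud(c);Z=P[...,2]; print(c['obs']['ee_pos'],c['obs']['eef_rot'])
near=np.hypot(P[...,0]-.567,P[...,1]-.018)<.12
m=near&(Z>.118)&(Z<.15); print('handle',rect(P[m]),np.median(Z[m]))
m=near&(Z>.09)&(Z<.112); print('top',rect(P[m]),np.median(Z[m]))
k=P[m];A=np.c_[k[:,:2]-[.567,.018],np.ones(len(k))];print('slope',np.linalg.lstsq(A,k[:,2],rcond=None)[0])
E
```

```text
time_s: 32.67
ee_pos: [0.5723, 0.017, 0.1325]
eef_rot: [-3.104, 0.01, 1.276]
force: [-1.9, -1.7, 3.1]
grip_width: 0.014
time_s: 33.08
ee_pos: [0.5724, 0.017, 0.1326]
eef_rot: [-3.105, 0.01, 1.276]
force: [-0.4, 0.4, -0.3]
grip_width: 0.0436
time_s: 33.5
ee_pos: [0.5724, 0.017, 0.1326]
eef_rot: [-3.105, 0.01, 1.276]
force: [0.8, -0.2, 0.1]
grip_width: 0.0769
time_s: 33.92
ee_pos: [0.5718, 0.017, 0.2226]
eef_rot: [-3.102, 0.011, 1.276]
force: [0.7, 0.2, 0.1]
grip_width: 0.0938
[0.5718401 0.0170367 0.2226097] [-3.10240499  0.01054951  1.27631186]
handle (array([568.1,  18.2,  93.7,  14.1]), 1.277) 0.13632172148035293
top (array([567.8,  17.3, 150. ,  90.3]), 1.276) 0.10047374326285516
slope [5.12898386e-04 5.64346814e-05 1.00480616e-01]
```

Cover is level, at home height (top at 100.5 mm, as at the start). I move the arm aside and take a last look at the bench.

```bash
for i in 1 2; do python3 -m creep '{"translation":[[-10,-28,3],[-20,-57,6],[-30,-86,9],[-40,-114,12],[-40,-114,12]],"yaw":[0,0,0,0,0],"gripper":[0,0,0,0,0]}'; done
python3 - <<'E'
from h import *
c=grab('top'); save(c,'pics/t9.png')
P=cloud(c);Z=P[...,2];n=np.hypot(P[...,0]-.567,P[...,1]-.018)<.12
m=n&(Z>.09)&(Z<.112); print('top',rect(P[m]),np.median(Z[m]))
m=n&(Z>.004)&(Z<.3); print('base',rect(P[m]))
E
```

```text
time_s: 34.38
ee_pos: [0.5327, -0.1007, 0.2424]
eef_rot: [-3.112, 0.009, 1.273]
force: [0.9, 1.2, -0.6]
grip_width: 0.0942
time_s: 34.8
ee_pos: [0.4915, -0.2183, 0.2548]
eef_rot: [-3.113, 0.01, 1.27]
force: [-0.2, 0.6, -0.0]
grip_width: 0.0938
top (array([568.4,  17.7, 150. ,  90.1]), 1.275) 0.09940923802598023
base (array([573.7,  21. , 221.2, 221. ]), 0.815)
```

View pics/t9.png

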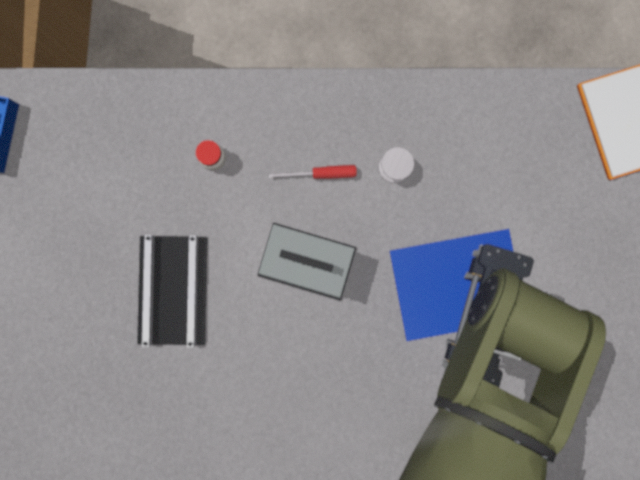

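The cover is home at (308,261) px, the bed is empty, and the jar (209,154), spool (397,165) and screwdriver (313,172) have not moved.

```bash
python3 -c "
from station import ctrl
print(ctrl.hand_in())"
```

```text
the job is handed in; nothing more can be done
None
```

I set the cover down on the mat, stacked the blue-board carrier and then the heat-sink carrier on the base carrier, put the cover back, and handed the job in at about 35 s. `hand_in` reports no verdict.

**Last checks that passed:**
- **Cover:** its centre is at about (568, 17.5) mm and the base at (567, 17.7) mm, so about 1 mm off. Yaw agrees within 0.01 rad, the tilt is about 0.0005 rad, and the top is 100 mm above the bench, its home height.
- **Carriers:** before covering, the two placed carriers lay within about 1 mm of the bottom carrier, with rim heights of 36, 54 and 72 mm. I could not look at the pile once the cover was on.
- **Bystanders:** the jar, spool and screwdriver look unmoved in the final top picture.

**Did not go as planned:**
- On the first cover pick-up the fingers closed only after the lift had started, so they held the handle about 10 mm high. The cover still hung level.
- The tool's tilt crept up to about 0.04 rad. The cover therefore went back tilted and touched down on one edge, then settled level when released. I corrected its position for the tilt.
- The last check of the base outline in the top view failed because its mask took in other parts of the scene. I used the earlier close-up measurement of the base instead.

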